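# Slide the lighthouse into its headland and close the keeper

### The arm

A 6-joint arm with a two-finger parallel gripper is mounted at the origin on the work surface. World frame = base frame: x ahead of the robot, y to its left, z up, the work surface at z = 0. Lengths are in m, angles in rad, forces in N, time in s.
With the tool pointing down it reaches from about 0.225 to 0.875 m from the base axis. Payload 3.4 kg.
Tool frame: the origin (TCP) lies at the very end of the fingers, on their centre line; the grasp point (between the pads) lies behind it (manip.grasp_offset is the z of the grasp point in the tool frame, in m); z points along the fingers, y is the line along which they close (so a half turn about z gives the same grasp; the last joint's range is limited). The gripper opens to 85 mm and grips with 20 to 120 N. Pads are 22 mm wide; open, the fingers measure 114 mm over their backs; the gripper's body (76 mm by 85 mm) begins 54 mm behind the grasp point. The pads swing forward as they close: fully open they stand 13 mm farther back than shut.
Start: joints at [1.029, 0.276, 1.505, -0, 1.361, -0.121], TCP at [0.235, 0.525, 0.231] pointing down, gripper open.
Joint ranges: [-2.89, 2.89], [-0.75, 2.08], [0.22, 2.7], [-1.18, 4.32], [0.11, 2.71], [-2.7, 2.7]. Speed limits (rad/s): [2.57, 2.57, 3.14, 3.14, 3.14, 3.14].

### API

Orientations are given as a unit quaternion [w, x, y, z].
In Python, from rig import manip gives the robot as it stands.
- The arm moves only by the shell command python3 -m pendant 'ROWS' [FORCE]. ROWS is JSON, a list of rows, each an object of numbers: "dx", "dy", "dz": the shift along the tool's x, y, z in m; "rx", "ry", "rz": the turn, a rotation vector about the tool's x, y, z in degrees; "hand": the finger opening in m, from 0 to 0.0854. In form: [{"dx": .., "dy": .., "dz": .., "rx": .., "ry": .., "rz": .., "hand": ..}, ...]. A call has 1 to 12 rows; each row shifts and turns the commanded pose from where the row before left it, along the tool's axes as they then stand; what a row does not reach is not made up. A row lasts 1/12 s, in which the tool goes at most 41.7 mm and 7.16 degrees, less where a joint would pass 70% of its speed; a pose out of reach is approached as far as the arm can. A call is refused whole if a number of a shift passes 0.0417 or a number of a turn 7.16, either way. A call with a gripper value outside its range is refused whole. The fingers move at their own pace and stop on an object; FORCE is the grip in N (left out, the last holds). Time passes only in rows, so rows that do not move let the fingers close. It gives the time, the measured TCP pose, the force, the opening and the grip force at its end, in the units of the state.
- manip.get_state(): the state, without advancing time (a new reading comes with each control period).
- manip.get_image(name): name is "scene" or "side" or "wrist"; returns a dict with "frame" (384x512x3 uint8, red, green, blue), "fx", "fy", "cx", "cy" (pixels), "position" and "attitude" of the camera in the world; the wrist camera has in their place "mount" (4x4, takes a point from camera to tool coordinates, whose origin is the TCP and whose axes are the flange's). Camera axes: x right, y up, looking along -z (the intrinsics and any distortion apply to the point x, -y, -z); pixel columns grow to the right and rows downward; lengths in m; the calibration is good to about 2 mm. A picture is of the moment at which its call begins: read the wrist's pose just before it. There is no depth.
- manip.sign_off(): hands the job in; it is judged then, once.
The state is a dict: "clock": time; "qpos": joint angles; "qd": joint speeds; "effort": joint torques, N m; "position": TCP position; "ee_rot": TCP orientation; "contact_force": force on the tool from outside, world axes, zero at the start; "moment": the same for the moment, N m; "width": finger opening in m; "gripper_force": force on a finger pad.
Only numpy, scipy, OpenCV 4.12 (cv2) and the standard library are available. Lean on these libraries where they do the work, as an engineer would, in place of code of your own. Each camera call takes 0.05 s, during which the arm holds its last target. There are 200 camera calls.

### The job

Push the red-and-white model lighthouse, low on its grey foot so that it slides upright over the board, into the notch of the orange headland until the foot is fully home against the back of the notch. Then push the brass keeper across behind the foot as far as it goes. Do not pick up or topple the lighthouse, and leave the other models and workshop things where they stand.

Things in the scene. Friction and masses are not known exactly. Their poses are not given: they have to be found in the camera images.
- lighthouse: Model lighthouse, loose, about 0.22 kg, 188 mm tall; z up the shaft, origin at centre of underside. Grey round foot 56 mm wide, 28 mm high; red/white shaft 34 mm wide tapering to 24; gallery 36 mm wide at 150 mm. Slides if pushed on the foot, topples if pushed on the shaft. A gripper pointing straight down would hit the shaft; lean it back from the lighthouse, about 35 degrees.
- baseboard: White board fixed on the table, 540 by 1000 mm, on which everything stands. Origin at the centre of its underside; its flat top is 12 mm above the work surface.
- headland: Fixed orange foam headland, 170 mm across (local y +-85), 36 mm high, hillocks to 66 mm on its back part (local x 30 to 118). Its notch opens to local -x, roughly world -y; local +y points roughly to the robot. Origin = notch_seat. Notch: flat back wall at x = 28, side walls at y = +-31 for x = -9 to 28, then cheeks flaring to about y = +-53 at x = -29 mm.
- notch_seat (a point): The point on the board's top, inside the headland's notch (blue disc), where the centre of the lighthouse's underside is when fully home. Same axes as the headland.
- keeper (a joint): Travel of the brass keeper bar in front of the notch, on the headland's local +y side: near 0 m = drawn back, notch open; 0.060 m = fully across behind the foot, at its end stop. Grows as it is pushed along the headland's local -y; stays where left; needs about 2 N. When across it passes 5 mm behind the foot of a lighthouse that is fully home.
- keeper_tab (a point): Centre of the top of the keeper's upright brass tab, by which it is pushed: 16 mm along the headland's local x, 14 mm along local y, top 41 mm above the board, free above the bar from 19 mm up. At local x = -38 mm; y = 138 mm at travel 0, 78 mm at full travel. The bar reaches 22 mm behind it (local +y).
- keeper_end (a point): Rounded leading end of the keeper's bar, 12 mm above the board. Bar 10 mm thick, 5 to 19 mm above the board, along local y; end at local y = 51 mm at travel 0, -9 mm at full travel. It runs over a fixed aluminium strip 4 mm high, 20 mm wide (local y 54 to 170 mm).
- cottage: Dark brown model cottage, loose, 56 by 50 mm, 47 mm high. Origin at the centre of its underside. To be left alone.
- barn: Dark brown model barn, loose, 66 by 50 mm, 47 mm high, on the far part of the board. Origin at the centre of its underside. To be left alone.
- spray_bottle: Magenta spray bottle with a black head, loose, 80 mm diameter, 169 mm tall. Origin at the centre of its underside. To be left alone.
- paint_jar: Paint jar with a steel cap, loose, 64 mm diameter, 75 mm tall. Origin at the centre of its underside. To be left alone.
- tape_roll: Yellow roll of tape lying flat, loose, 90 mm diameter, 24 mm high. Origin at the centre of its underside. To be left alone.
- sanding_block: Cork sanding block, loose, 90 by 50 by 30 mm. Origin at the centre of its underside. To be left alone.

How it is judged:
By the outcome, as a careful person would: the job done as asked, in the order asked, and still so for the second after the job is handed in, with the robot touching nothing.
It also fails if it takes over 72 s, if anything falls off the work surface, if the arm or the gripper's body presses on something with over 40 N, if the wrist force passes 120 N, or if a joint passes its speed limit or range.

## Working session

There is one attempt and no reset: what is moved stays moved. The work goes in short steps, Python scripts to look and compute and a shell command to move; the robot and the scene stay as the last step left them, time stands still between calls to the robot, and variables do not carry over. Pictures are saved under pics/ and viewed, at most 10 in all, crops included, and the job is handed in when it is done.

```bash
mkdir -p pics; ls; python3 - <<'E'
from rig import manip
import cv2,numpy as np
print(manip.get_state(), manip.grasp_offset)
for n in("scene","side"):
    i=manip.get_image(n); cv2.imwrite(f"pics/{n}0.png",cv2.resize(i["frame"][:,:,::-1],(800,600)))
    print({k:v for k,v in i.items() if k!="frame"})
E
```

```text
pics
{'clock': 0.0, 'qpos': array([ 1.02899872e+00,  2.76586444e-01,  1.50618357e+00,  5.89368262e-06,
        1.36067973e+00, -1.21010678e-01]), 'qd': array([ 0.00093685,  0.0008989 , -0.00012148,  0.00011154, -0.00087854,
        0.00178718]), 'effort': array([-1.21769190e-04, -4.16775477e+01, -2.45802283e+01, -5.84126974e-04,
        1.11642419e-02, -1.35252799e-05]), 'position': array([0.23459949, 0.52436503, 0.23042449]), 'ee_rot': array([-3.04846466e-04,  2.08845216e-01,  9.77948267e-01, -8.77082292e-04]), 'contact_force': array([-0.33479744, -0.30199144, -0.33614456]), 'moment': array([-0.00609885,  0.00596668, -0.02653697]), 'gripper_force': 0.0, 'width': 0.08548987251551471} -0.0187
{'fx': 460.0012101764715, 'fy': 460.0012101764715, 'cx': 248.61595170728475, 'cy': 181.85175680535497, 'position': array([ 1.7556036 , -0.27049538,  1.03387484]), 'attitude': array([0.70601499, 0.34151136, 0.26103935, 0.56282438])}
{'fx': 357.85997556248816, 'fy': 357.85997556248816, 'cx': 254.08814679251378, 'cy': 197.8376525305383, 'position': array([ 0.44088963, -0.7647106 ,  0.83392564]), 'attitude': array([ 0.9192617 ,  0.38353147, -0.03680024, -0.0806677 ])}
```

View pics/scene0.png

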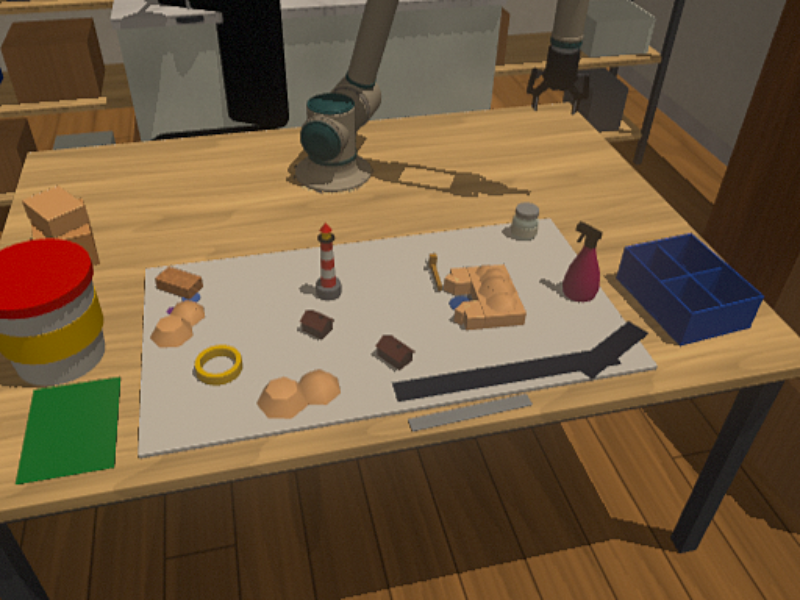

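View pics/side0.png

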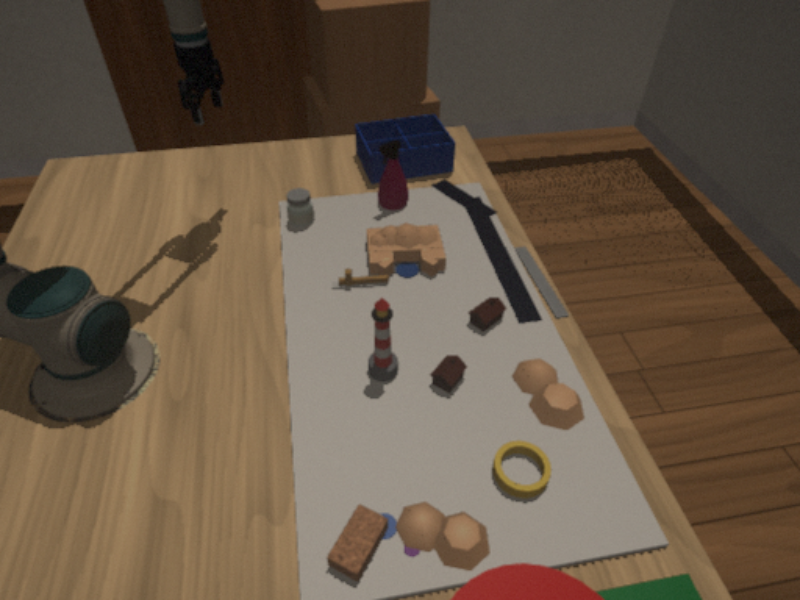

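The scene view shows the lighthouse foot at about (328,290), the headland at (490,295), keeper at (435,270), cottage at (317,323). In the side view the lighthouse foot is at (382,367) and the blue seat at (407,268). Next I'll enlarge crops of both.

```bash
cat > h.py <<'E'
from rig import manip
import cv2,numpy as np
from scipy.spatial.transform import Rotation as R
def rot(q): return R.from_quat(np.r_[q[1:],q[0]]).as_matrix()
def cam(n):
    if n=="wrist":
        s=manip.get_state()
        i=manip.get_image(n); M=np.array(i["mount"]); A=rot(s["ee_rot"])
        return i, A@M[:3,:3], s["position"]+A@M[:3,3]
    i=manip.get_image(n); return i, rot(i["attitude"]), i["position"]
def ray(c,u,v,z):
    i,A,p=c; d=A@np.array([(u-i["cx"])/i["fx"],-(v-i["cy"])/i["fy"],-1.]); return p+d*(z-p[2])/d[2]
def proj(c,X):
    i,A,p=c; q=A.T@(np.asarray(X)-p); return np.array([i["cx"]-i["fx"]*q[0]/q[2], i["cy"]+i["fy"]*q[1]/q[2]])
E
python3 - <<'E'
from h import *
s=cam("scene"); d=cam("side"); k=.64
print("foot",ray(s,328*k,292*k,.02),ray(d,382*k,367*k,.02))
print("tip",ray(s,326*k,226*k,.2),ray(d,382*k,302*k,.2))
print("disc",ray(s,461*k,302*k,.012),ray(d,407*k,268*k,.012))
print("tab",ray(s,433*k,257*k,.053),ray(d,347*k,271*k,.053))
print("cottage",ray(s,317*k,324*k,.03),ray(d,449*k,374*k,.03))
print("jar,bottle",ray(s,525*k,225*k,.04),ray(s,582*k,290*k,.03))
a=cv2.resize(s[0]["frame"][135:215,190:345],(775,400),interpolation=cv2.INTER_CUBIC)
cv2.imwrite("pics/c1.png",a[:,:,::-1])
b=cv2.resize(d[0]["frame"][135:255,200:330],(650,600),interpolation=cv2.INTER_CUBIC)
cv2.imwrite("pics/c2.png",b[:,:,::-1])
w=manip.get_image("wrist");print(w["mount"],w["fx"],w["cx"],w["cy"],[k for k in w])
E
```

```text
foot [ 0.54320382 -0.10410379  0.02      ] [ 0.53589529 -0.10232073  0.02      ]
tip [ 0.54976781 -0.10256172  0.2       ] [ 0.53644256 -0.11383667  0.2       ]
disc [0.62914639 0.17612396 0.012     ] [0.63787169 0.17884016 0.012     ]
tab [0.51018737 0.14414979 0.053     ] [0.50011444 0.14385363 0.053     ]
cottage [ 0.65260787 -0.14519972  0.03      ] [ 0.65298005 -0.14784297  0.03      ]
jar,bottle [0.41534021 0.40700371 0.04      ] [0.66682397 0.44259883 0.03      ]
[[-4.33933158e-04  9.65941947e-01  2.58758510e-01  6.53178319e-02]
 [ 9.99999666e-01  5.98286408e-04 -5.56414261e-04  1.13470146e-04]
 [-6.92275573e-04  2.58758182e-01 -9.65941884e-01 -1.42288424e-01]
 [ 0.00000000e+00  0.00000000e+00  0.00000000e+00  1.00000000e+00]] 282.44413504889803 258.80819979193063 191.74548918298092 ['frame', 'fx', 'fy', 'cx', 'cy', 'mount']
```

View pics/c2.png

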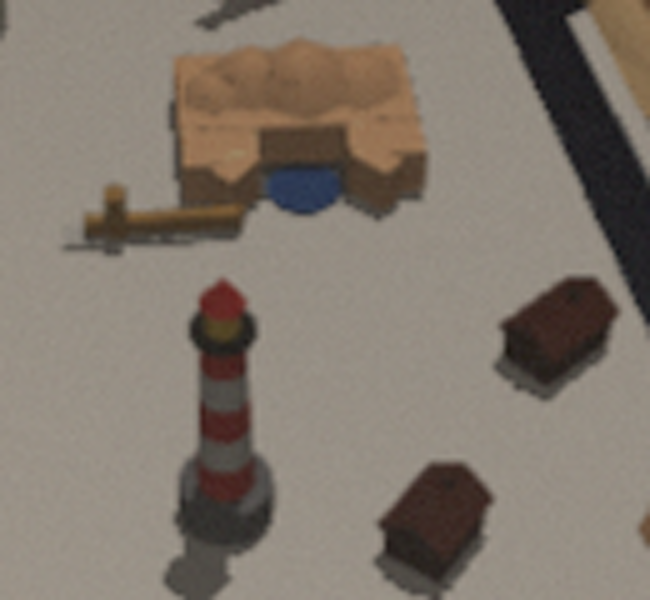

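View pics/c1.png

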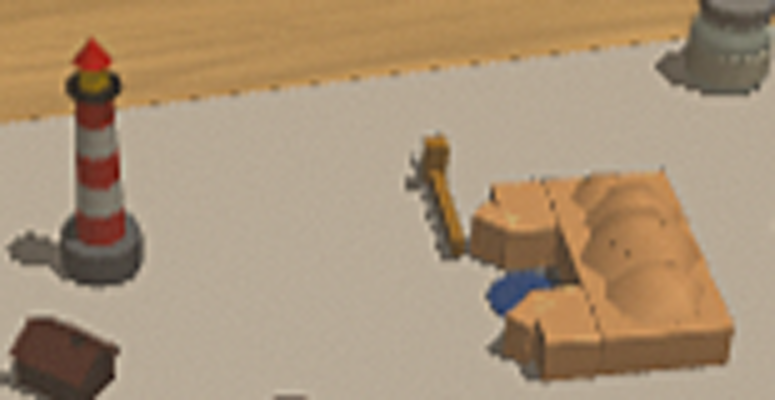

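```bash
cat > fit.py <<'E'
from h import *
from scipy.optimize import least_squares
s=cam("scene"); d=cam("side")
S=lambda c:np.array([190,135])+(np.array(c)+.5)/5-.5
D=lambda c:np.array([200,135])+(np.array(c)+.5)/5-.5
H=[((118,85,36),s,S((665,170))),((118,-85,36),s,S((733,328))),((118,-85,0),s,S((728,360))),((28,31,36),s,S((553,225))),
((-38,138,41),s,S((435,140))),((-38,51,19),s,S((460,245))),((-38,138,41),d,D((115,188))),((-38,51,19),d,D((242,207))),
((118,85,36),d,D((177,58))),((118,-85,36),d,D((408,45))),((28,31,36),d,D((262,130))),((28,-31,36),d,D((347,124)))]
def w(p,l):
    c,n=np.cos(p[2]),np.sin(p[2]); l=np.array(l)/1e3
    return [p[0]+c*l[0]-n*l[1],p[1]+n*l[0]+c*l[1],.012+l[2]]
f=lambda p:np.concatenate([proj(c,w(p,l))-u for l,c,u in H])
# per-camera 2px bias allowed softly (2 mm calibration)
r=least_squares(f,[.63,.18,1.57],loss="soft_l1"); print(r.x,np.degrees(r.x[2])); print(f(r.x).reshape(-1,2).round(1))
t=np.linspace(0,2*np.pi,90)
def foot(p):
    o=[]
    for c,u in((s,(S((62,0))[0],S((143,0))[0],S((0,284))[1],S((92,38)))),(d,(D((179,0))[0],D((272,0))[0],D((0,550))[1],D((223,281))))):
        q=np.array([proj(c,[p[0]+.028*np.cos(a),p[1]+.028*np.sin(a),z]) for a in t for z in(.012,.04)])
        o+=[q[:,0].min()-u[0],q[:,0].max()-u[1],q[:,1].max()-u[2],*(proj(c,[p[0],p[1],.2])-u[3])]
    return np.array(o)
g=least_squares(foot,[.54,-.1]); print(g.x,foot(g.x).round(1))
p=r.x;c,n=np.cos(p[2]),np.sin(p[2]); e=g.x-p[:2]; print("LH in headland",c*e[0]+n*e[1],-n*e[0]+c*e[1])
E
python3 fit.py
```

```text
[0.63929447 0.1712376  1.49156572] 85.46042035764162
[[-0.2  0.5]
 [ 0.6  0.5]
 [ 0.2  2.3]
 [ 1.1  1.2]
 [-0.3 -0. ]
 [-0.7 -1. ]
 [-1.   1.2]
 [-0.3  0.8]
 [-0.2 -0.4]
 [-0.4 -0.3]
 [-0.2 -0.3]
 [ 0.4 -0.1]]
[ 0.5363643  -0.10279842] [-0.5 -0.1  1.2 -0.1  0.1 -0.5  0.3 -0.3 -0.4 -0.4]
LH in headland -0.2813230359247405 0.08091793437414768
```

```bash
python3 -m pendant '[{"rz":7.1,"hand":0.036},{"rz":7.1,"hand":0.036},{"rz":7.1,"hand":0.036},{"rz":7.1,"hand":0.036},{"rz":7.1,"hand":0.036},{"rz":7.1,"hand":0.036},{"rz":7.1,"hand":0.036},{"rz":7.1,"hand":0.036},{"rz":7.1,"hand":0.036},{"rz":6.5,"hand":0.036}]'
python3 -m pendant '[{"dx":-0.04,"dy":0.01},{"dx":-0.04,"dy":0.01},{"dx":-0.04,"dy":0.01},{"dx":-0.04,"dy":0.01},{"dx":-0.04,"dy":0.01},{"dx":-0.04,"dy":0.01},{"dx":-0.04,"dy":0.01},{"dx":-0.04,"dy":0.01},{"dx":-0.04,"dz":-0.005},{"dx":-0.04,"dz":-0.005},{"dx":-0.04,"dz":-0.005},{"dx":-0.04,"dz":-0.005}]'
cat > to.py <<'E'
import sys
from h import *
# usage: to.py X Y Z -> delta in tool axes (mm); prints local headland coordinates too
s=manip.get_state();A=rot(s["ee_rot"]);P=np.array([.6393,.1712,.012]);a=1.49157
H=np.array([[np.cos(a),-np.sin(a),0],[np.sin(a),np.cos(a),0],[0,0,1]])
print("t",s["clock"],"pos",s["position"].round(4),"local mm",((s["position"]-P)@H*1e3).round(1),"F",s["contact_force"].round(1),"w",s["width"],"\nq",s["qpos"].round(2),"\ntool in local",(H.T@A).round(3).tolist())
if len(sys.argv)>3:
    T=np.array([float(v) for v in sys.argv[1:4]])/1e3
    print("to local",sys.argv[1:4],"tool mm",(A.T@(P+H@T-s["position"])*1e3).round(1))
E
python3 to.py -360 81 150
```

```text
t 0.35 pos [0.2349 0.5248 0.2311] local mm [320.4 431.2 219.1] F [-0.5 -0.8  0.9] w 0.08557185557262072 
q [ 1.03  0.28  1.51  0.    1.36 -0.12] 
tool in local [[0.335, 0.942, -0.0], [0.942, -0.335, 0.0], [0.0, -0.0, -1.0]]
to local ['-360', '81', '150'] tool mm [-557.9 -523.8   69.3]invalid input
invalid input
```

```bash
python3 -m pendant '[{"dx":0,"dy":0,"dz":0,"rx":0,"ry":0,"rz":7.1,"hand":0.036}]'; python3 -m pendant '[{"rz":7.1}]' 30;python3 -m pendant '[{"dx":0,"dy":0,"dz":0,"rx":0,"ry":0,"rz":7.1}]'
```

```text
clock: 0.43
position: [0.2349, 0.5248, 0.2312]
ee_rot: [-0.0, 0.27, 0.963, -0.0]
contact_force: [-0.5, 0.4, 0.0]
width: 0.0757
gripper_force: 0.0invalid input
invalid input
```

```bash
python3 -m pendant '[{"dx":0,"dy":0,"dz":0,"rx":0,"ry":0,"rz":7.1,"hand":0.036},{"dx":0,"dy":0,"dz":0,"rx":0,"ry":0,"rz":7.1,"hand":0.036},{"dx":0,"dy":0,"dz":0,"rx":0,"ry":0,"rz":7.1,"hand":0.036},{"dx":0,"dy":0,"dz":0,"rx":0,"ry":0,"rz":7.1,"hand":0.036},{"dx":0,"dy":0,"dz":0,"rx":0,"ry":0,"rz":7.1,"hand":0.036},{"dx":0,"dy":0,"dz":0,"rx":0,"ry":0,"rz":7.1,"hand":0.036},{"dx":0,"dy":0,"dz":0,"rx":0,"ry":0,"rz":7.1,"hand":0.036},{"dx":0,"dy":0,"dz":0,"rx":0,"ry":0,"rz":7.1,"hand":0.036},{"dx":0,"dy":0,"dz":0,"rx":0,"ry":0,"rz":6.5,"hand":0.036}]'
python3 to.py -360 81 150
```

```text
clock: 1.18
position: [0.2349, 0.5248, 0.2313]
ee_rot: [-0.0, 0.736, 0.677, 0.0]
contact_force: [0.8, -0.6, -0.1]
width: 0.0359
gripper_force: 0.0
t 1.1833 pos [0.2349 0.5248 0.2313] local mm [320.5 431.1 219.3] F [ 0.8 -0.6 -0.1] w 0.035862722184277336 
q [1.03 0.28 1.5  0.   1.36 1.11] 
tool in local [[1.0, -0.005, 0.0], [-0.005, -1.0, 0.0], [0.0, -0.0, -1.0]]
to local ['-360', '81', '150'] tool mm [-678.6  353.8   69.3]
```

```bash
python3 -m pendant '[{"dx":-0.04,"dy":0.012,"dz":0,"rx":0,"ry":0,"rz":0,"hand":0.036},{"dx":-0.04,"dy":0.012,"dz":0,"rx":0,"ry":0,"rz":0,"hand":0.036},{"dx":-0.04,"dy":0.012,"dz":0,"rx":0,"ry":0,"rz":0,"hand":0.036},{"dx":-0.04,"dy":0.012,"dz":0,"rx":0,"ry":0,"rz":0,"hand":0.036},{"dx":-0.04,"dy":0.012,"dz":0,"rx":0,"ry":0,"rz":0,"hand":0.036},{"dx":-0.04,"dy":0.012,"dz":0,"rx":0,"ry":0,"rz":0,"hand":0.036},{"dx":-0.04,"dy":0.012,"dz":0,"rx":0,"ry":0,"rz":0,"hand":0.036},{"dx":-0.04,"dy":0.012,"dz":0,"rx":0,"ry":0,"rz":0,"hand":0.036},{"dx":-0.04,"dy":0.012,"dz":0,"rx":0,"ry":0,"rz":0,"hand":0.036},{"dx":-0.04,"dy":0.012,"dz":0,"rx":0,"ry":0,"rz":0,"hand":0.036},{"dx":-0.04,"dy":0.012,"dz":0,"rx":0,"ry":0,"rz":0,"hand":0.036},{"dx":-0.04,"dy":0.012,"dz":0,"rx":0,"ry":0,"rz":0,"hand":0.036}]'
python3 to.py -390 81 150
```

```text
clock: 2.18
position: [0.3403, 0.0343, 0.2317]
ee_rot: [0.001, 0.734, 0.679, 0.001]
contact_force: [0.6, 0.9, -0.1]
width: 0.036
gripper_force: 0.0
t 2.1833 pos [0.3403 0.0343 0.2317] local mm [-160.1  287.2  219.7] F [ 0.6  0.9 -0.1] w 0.03603780767468823 
q [-0.1  -0.09  1.92  0.    1.31 -0.03] 
tool in local [[1.0, 0.001, 0.0], [0.001, -1.0, -0.002], [0.0, 0.002, -1.0]]
to local ['-390', '81', '150'] tool mm [-230.1  205.9   70. ]
```

```bash
python3 -m pendant '[{"dx":-0.038,"dy":0.015,"dz":0,"rx":0,"ry":0,"rz":0,"hand":0.036},{"dx":-0.038,"dy":0.015,"dz":0,"rx":0,"ry":0,"rz":0,"hand":0.036},{"dx":-0.038,"dy":0.015,"dz":0,"rx":0,"ry":0,"rz":0,"hand":0.036},{"dx":-0.038,"dy":0.015,"dz":0,"rx":0,"ry":0,"rz":0,"hand":0.036},{"dx":-0.038,"dy":0.015,"dz":0,"rx":0,"ry":0,"rz":0,"hand":0.036},{"dx":-0.04,"dy":0.015,"dz":0,"rx":0,"ry":0,"rz":0,"hand":0.036},{"dx":0,"dy":0.039,"dz":0,"rx":0,"ry":0,"rz":0,"hand":0.036},{"dx":0,"dy":0.039,"dz":0,"rx":0,"ry":0,"rz":0,"hand":0.036},{"dx":0,"dy":0.038,"dz":0,"rx":0,"ry":0,"rz":0,"hand":0.036}]'
python3 -m pendant '[{"dx":0,"dy":0,"dz":0,"rx":0,"ry":7,"rz":0,"hand":0.036},{"dx":0,"dy":0,"dz":0,"rx":0,"ry":7,"rz":0,"hand":0.036},{"dx":0,"dy":0,"dz":0,"rx":0,"ry":7,"rz":0,"hand":0.036},{"dx":0,"dy":0,"dz":0,"rx":0,"ry":7,"rz":0,"hand":0.036},{"dx":0,"dy":0,"dz":0,"rx":0,"ry":7,"rz":0,"hand":0.036},{"dx":0,"dy":0,"dz":0,"rx":0,"ry":0,"rz":0,"hand":0.036},{"dx":0,"dy":0,"dz":0,"rx":0,"ry":0,"rz":0,"hand":0.036}]'
python3 to.py -345 81 9; python3 -c "
from h import *
i=manip.get_image('wrist');cv2.imwrite('pics/w1.png',i['frame'][:,:,::-1])"
```

```text
clock: 2.93
position: [0.5286, -0.2102, 0.2312]
ee_rot: [0.0, 0.736, 0.677, 0.0]
contact_force: [-0.4, -0.0, 0.2]
width: 0.0358
gripper_force: 0.0
clock: 3.52
position: [0.5271, -0.2097, 0.2296]
ee_rot: [-0.205, 0.701, 0.646, 0.22]
contact_force: [-0.4, 0.5, -0.7]
width: 0.0357
gripper_force: 0.0
t 3.5167 pos [ 0.5271 -0.2097  0.2296] local mm [-388.6   81.7  217.6] F [-0.4  0.5 -0.7] w 0.03568152894088554 
q [-0.79  0.44  1.42  0.45  1.7  -0.75] 
tool in local [[0.819, -0.002, 0.574], [-0.003, -1.0, 0.001], [0.574, -0.003, -0.819]]
to local ['-345', '81', '9'] tool mm [-84.    1.2 195.8]
```

View pics/w1.png

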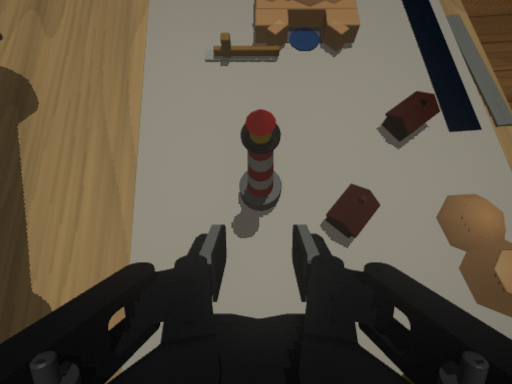

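The wrist view shows the foot centred at about (260,188), blue disc at (304,40), keeper tab at (225,38), with the lighthouse straight ahead between the fingers. Cross-check:

```bash
python3 - <<'E'
from h import *
w=cam("wrist");P=np.array([.6393,.1712]);a=1.49157;c,n=np.cos(a),np.sin(a)
for k,u,v,z in(("foot",260.5,189,.026),("disc",304,41,.012),("tab",225,37,.053),("backL",283,14,.048),("backR",327,14,.048),("hL",256,10,.048),("hR",358,10,.048),("cottage",353,209,.035)):
    X=ray(w,u,v,z);e=X[:2]-P;print(k,X.round(4),"local",((c*e[0]+n*e[1])*1e3).round(1),((-n*e[0]+c*e[1])*1e3).round(1))
E
```

```text
foot [ 0.5382 -0.1026  0.026 ] local -280.9 79.1
disc [0.6369 0.1713 0.012 ] local -0.1 2.4
tab [0.5027 0.1445 0.053 ] local -37.4 134.1
backL [0.5995 0.193  0.048 ] local 18.5 41.4
backR [0.6717 0.1872 0.048 ] local 18.5 -31.1
hL [0.5559 0.2056 0.048 ] local 27.7 85.9
hR [0.7244 0.1921 0.048 ] local 27.6 -83.2
cottage [ 0.6545 -0.1429  0.035 ] local -311.9 -40.0
```

```bash
python3 -m pendant '[{"dx":-0.014,"dy":0.0005,"dz":0.032,"rx":0,"ry":0,"rz":0,"hand":0.036},{"dx":-0.014,"dy":0.0005,"dz":0.032,"rx":0,"ry":0,"rz":0,"hand":0.036},{"dx":-0.014,"dy":0,"dz":0.032,"rx":0,"ry":0,"rz":0,"hand":0.036},{"dx":-0.014,"dy":0,"dz":0.032,"rx":0,"ry":0,"rz":0,"hand":0.036},{"dx":-0.012,"dy":0,"dz":0.028,"rx":0,"ry":0,"rz":0,"hand":0.036},{"dx":-0.009,"dy":0,"dz":0.020,"rx":0,"ry":0,"rz":0,"hand":0.036},{"dx":-0.005,"dy":0,"dz":0.012,"rx":0,"ry":0,"rz":0,"hand":0.036},{"dx":-0.002,"dy":0,"dz":0.006,"rx":0,"ry":0,"rz":0,"hand":0.036},{"dx":0,"dy":0,"dz":0,"rx":0,"ry":0,"rz":0,"hand":0.036}]'
python3 to.py -310 80 8; python3 -c "
from h import *
i=manip.get_image('wrist');cv2.imwrite('pics/w2.png',i['frame'][:,:,::-1])
j=manip.get_image('side')['frame'][150:290,170:330,::-1];cv2.imwrite('pics/s2.png',cv2.resize(j,(640,560)))"
```

```text
clock: 4.37
position: [0.5318, -0.1642, 0.0245]
ee_rot: [-0.204, 0.7, 0.648, 0.22]
contact_force: [0.6, 0.0, 0.4]
width: 0.0359
gripper_force: 0.0
t 4.3667 pos [ 0.5318 -0.1642  0.0245] local mm [-342.9   80.6   12.5] F [0.6 0.  0.4] w 0.035867469934586005 
q [-0.73  0.61  1.7   0.49  1.27 -0.91] 
tool in local [[0.819, 0.003, 0.573], [0.003, -1.0, 0.002], [0.573, -0.0, -0.819]]
to local ['-310', '80', '8'] tool mm [24.3  0.7 22.5]
```

View pics/w2.png

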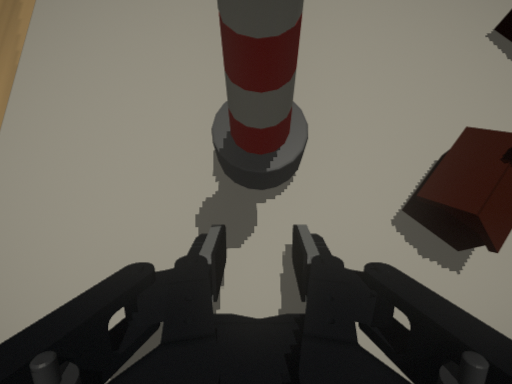

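```bash
python3 -m pendant '[{"dx":-0.0015,"dy":0,"dz":0.002,"rx":0,"ry":0,"rz":0,"hand":0.036},{"dx":-0.0015,"dy":0,"dz":0.002,"rx":0,"ry":0,"rz":0,"hand":0.036},{"dx":0.0057,"dy":0,"dz":0.004,"rx":0,"ry":0,"rz":0,"hand":0.036},{"dx":0.0057,"dy":0,"dz":0.004,"rx":0,"ry":0,"rz":0,"hand":0.036},{"dx":0.0041,"dy":0,"dz":0.0029,"rx":0,"ry":0,"rz":0,"hand":0.036},{"dx":0.0041,"dy":0,"dz":0.0029,"rx":0,"ry":0,"rz":0,"hand":0.036},{"dx":0.0041,"dy":0,"dz":0.0029,"rx":0,"ry":0,"rz":0,"hand":0.036},{"dx":0.0041,"dy":0,"dz":0.0029,"rx":0,"ry":0,"rz":0,"hand":0.036},{"dx":0.0041,"dy":0,"dz":0.0029,"rx":0,"ry":0,"rz":0,"hand":0.036},{"dx":0.0041,"dy":0,"dz":0.0029,"rx":0,"ry":0,"rz":0,"hand":0.036}]'
cat > lh.py <<'E'
# lighthouse tilt/place from side image: red tip and foot, in headland coordinates
from h import *
P=np.array([.6393,.1712]);a=1.49157;c,n=np.cos(a),np.sin(a)
E
python3 to.py
```

```text
clock: 5.3
position: [0.5356, -0.1224, 0.019]
ee_rot: [-0.203, 0.7, 0.647, 0.221]
contact_force: [-0.8, -1.3, 1.0]
width: 0.0365
gripper_force: 0.9
t 5.3 pos [ 0.5356 -0.1224  0.019 ] local mm [-300.9   80.2    7. ] F [-0.8 -1.3  1. ] w 0.03645976918894593 
q [-0.68  0.6   1.75  0.53  1.22 -0.9 ] 
tool in local [[0.82, 0.0, 0.573], [0.001, -1.0, -0.0], [0.573, 0.001, -0.82]]
```

```bash
python3 -m pendant '[{"dx":0.0057,"dy":0,"dz":0.004,"rx":0,"ry":0,"rz":0,"hand":0.036},{"dx":0.0057,"dy":0,"dz":0.004,"rx":0,"ry":0,"rz":0,"hand":0.036},{"dx":0.0057,"dy":0,"dz":0.004,"rx":0,"ry":0,"rz":0,"hand":0.036},{"dx":0.0057,"dy":0,"dz":0.004,"rx":0,"ry":0,"rz":0,"hand":0.036},{"dx":0.0057,"dy":0,"dz":0.004,"rx":0,"ry":0,"rz":0,"hand":0.036},{"dx":0,"dy":0,"dz":0,"rx":0,"ry":0,"rz":0,"hand":0.036}]'
python3 to.py -107 0 8; python3 -c "
from h import *
i=manip.get_image('wrist')['frame'];j=manip.get_image('side')['frame'][130:290,170:330]
cv2.imwrite('pics/m3.png',np.hstack([cv2.resize(i[:,100:420],(400,480)),cv2.resize(j,(400,480))])[:,:,::-1])"
```

```text
clock: 5.8
position: [0.5376, -0.0856, 0.0192]
ee_rot: [-0.205, 0.7, 0.647, 0.221]
contact_force: [0.1, -0.1, 0.2]
width: 0.0357
gripper_force: 0.1
t 5.8 pos [ 0.5376 -0.0856  0.0192] local mm [-264.    81.1    7.2] F [ 0.1 -0.1  0.2] w 0.03574247568590926 
q [-0.63  0.58  1.79  0.56  1.18 -0.88] 
tool in local [[0.818, 0.002, 0.575], [0.001, -1.0, 0.002], [0.575, -0.001, -0.818]]
to local ['-107', '0', '8'] tool mm [128.8  81.4  89.5]
```

View pics/m3.png

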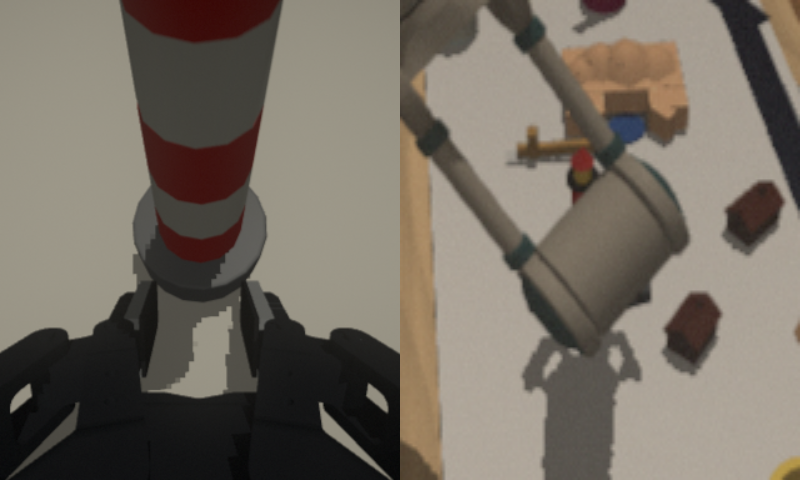

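```bash
python3 - <<'E'
from h import *
w=cam("wrist");s=manip.get_state()["position"];P=np.array([.6393,.1712]);a=1.49157;c,n=np.cos(a),np.sin(a)
for u,v in((133,232),(267,232),(200,300)):
    X=ray(w,100+u/1.25,v/1.25,.04);e=X[:2]-P;print(((c*e[0]+n*e[1])*1e3).round(1),((-n*e[0]+c*e[1])*1e3).round(1))
E
```

```text
-241.5 107.3
-241.5 53.2
-269.0 80.3
```

```bash
python3 -m pendant '[{"dx":0.005,"dy":0.002,"dz":0.0035,"rx":0,"ry":0,"rz":0,"hand":0.036},{"dx":0.0075,"dy":0.005,"dz":0.0053,"rx":0,"ry":0,"rz":0,"hand":0.036},{"dx":0.0075,"dy":0.005,"dz":0.0053,"rx":0,"ry":0,"rz":0,"hand":0.036},{"dx":0.0075,"dy":0.005,"dz":0.0053,"rx":0,"ry":0,"rz":0,"hand":0.036},{"dx":0.0075,"dy":0.005,"dz":0.0053,"rx":0,"ry":0,"rz":0,"hand":0.036},{"dx":0.0075,"dy":0.005,"dz":0.0053,"rx":0,"ry":0,"rz":0,"hand":0.036},{"dx":0.0075,"dy":0.005,"dz":0.0053,"rx":0,"ry":0,"rz":0,"hand":0.036},{"dx":0.0075,"dy":0.005,"dz":0.0053,"rx":0,"ry":0,"rz":0,"hand":0.036},{"dx":0.0075,"dy":0.005,"dz":0.0053,"rx":0,"ry":0,"rz":0,"hand":0.036},{"dx":0.0075,"dy":0.005,"dz":0.0053,"rx":0,"ry":0,"rz":0,"hand":0.036},{"dx":0.0075,"dy":0.005,"dz":0.0053,"rx":0,"ry":0,"rz":0,"hand":0.036},{"dx":0.006,"dy":0.004,"dz":0.0042,"rx":0,"ry":0,"rz":0,"hand":0.036}]'
python3 to.py -95 0 7.5
```

```text
clock: 6.95
position: [0.6027, 0.0141, 0.0187]
ee_rot: [-0.204, 0.7, 0.647, 0.221]
contact_force: [-1.9, -1.2, -0.2]
width: 0.0359
gripper_force: 1.0
t 6.95 pos [0.6027 0.0141 0.0187] local mm [-159.5   24.1    6.7] F [-1.9 -1.2 -0.2] w 0.03585560158816563 
q [-0.43  0.6   1.75  0.64  1.12 -0.74] 
tool in local [[0.819, 0.001, 0.574], [0.001, -1.0, 0.0], [0.574, 0.0, -0.819]]
to local ['-95', '0', '7.5'] tool mm [53.3 24.1 36.4]
```

```bash
python3 -m pendant '[{"dx":0.0067,"dy":0.0034,"dz":0.0046,"rx":0,"ry":0,"rz":0,"hand":0.036},{"dx":0.0067,"dy":0.0034,"dz":0.0046,"rx":0,"ry":0,"rz":0,"hand":0.036},{"dx":0.0067,"dy":0.0034,"dz":0.0046,"rx":0,"ry":0,"rz":0,"hand":0.036},{"dx":0.0067,"dy":0.0034,"dz":0.0046,"rx":0,"ry":0,"rz":0,"hand":0.036},{"dx":0.0067,"dy":0.0034,"dz":0.0046,"rx":0,"ry":0,"rz":0,"hand":0.036},{"dx":0.0067,"dy":0.0034,"dz":0.0046,"rx":0,"ry":0,"rz":0,"hand":0.036},{"dx":0.0067,"dy":0.0034,"dz":0.0046,"rx":0,"ry":0,"rz":0,"hand":0.036},{"dx":0.005,"dy":0,"dz":0.0035,"rx":0,"ry":0,"rz":0,"hand":0.036},{"dx":0,"dy":0,"dz":0,"rx":0,"ry":0,"rz":0,"hand":0.036}]'
python3 to.py -23 0 8; python3 -c "
from h import *
i=manip.get_image('wrist')['frame'];j=manip.get_image('scene')['frame'][120:230,210:350]
cv2.imwrite('pics/m4.png',np.hstack([cv2.resize(i[:,100:420],(400,480)),cv2.resize(j,(400,315)) if 0 else cv2.copyMakeBorder(cv2.resize(j,(400,314)),0,166,0,0,0)])[:,:,::-1])"
```

```text
clock: 7.7
position: [0.6309, 0.0755, 0.0193]
ee_rot: [-0.205, 0.7, 0.648, 0.221]
contact_force: [-0.7, 0.1, -0.1]
width: 0.0361
gripper_force: 0.1
t 7.7 pos [0.6309 0.0755 0.0193] local mm [-96.1   0.8   7.3] F [-0.7  0.1 -0.1] w 0.036149652798282694 
q [-0.32  0.61  1.72  0.68  1.09 -0.66] 
tool in local [[0.819, 0.001, 0.574], [0.001, -1.0, 0.001], [0.574, 0.0, -0.819]]
to local ['-23', '0', '8'] tool mm [60.2  0.9 41.4]
```

View pics/m4.png

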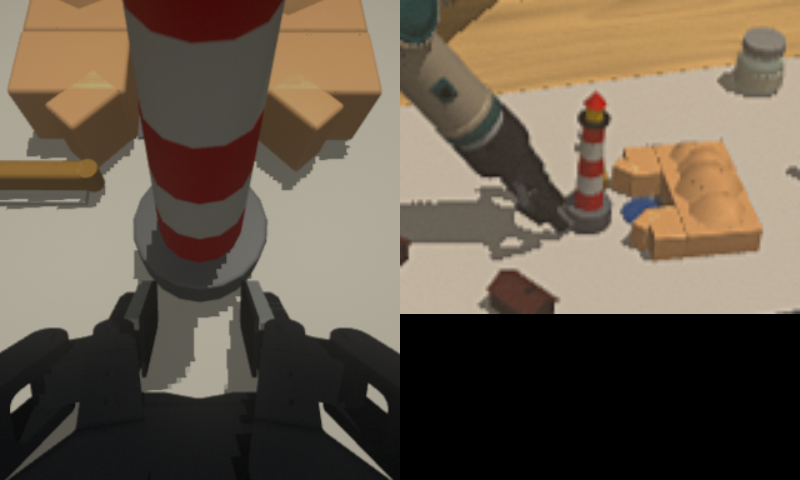

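```bash
python3 -m pendant '[{"dx":0.0057,"dy":-0.0008,"dz":0.004,"rx":0,"ry":0,"rz":0,"hand":0.036},{"dx":0.0057,"dy":-0.0007,"dz":0.004,"rx":0,"ry":0,"rz":0,"hand":0.036},{"dx":0.0057,"dy":0,"dz":0.004,"rx":0,"ry":0,"rz":0,"hand":0.036},{"dx":0.0057,"dy":0,"dz":0.004,"rx":0,"ry":0,"rz":0,"hand":0.036},{"dx":0.0057,"dy":0,"dz":0.004,"rx":0,"ry":0,"rz":0,"hand":0.036},{"dx":0.0057,"dy":0,"dz":0.004,"rx":0,"ry":0,"rz":0,"hand":0.036},{"dx":0.0057,"dy":0,"dz":0.004,"rx":0,"ry":0,"rz":0,"hand":0.036},{"dx":0.0041,"dy":0,"dz":0.0029,"rx":0,"ry":0,"rz":0,"hand":0.036},{"dx":0.0041,"dy":0,"dz":0.0029,"rx":0,"ry":0,"rz":0,"hand":0.036}]'
python3 to.py -23 1.5 8
```

```text
clock: 8.55
position: [0.6339, 0.1333, 0.0191]
ee_rot: [-0.204, 0.7, 0.647, 0.221]
contact_force: [-0.3, -1.6, 0.4]
width: 0.036
gripper_force: 0.8
t 8.55 pos [0.6339 0.1333 0.0191] local mm [-38.2   2.4   7.1] F [-0.3 -1.6  0.4] w 0.0359903261922611 
q [-0.23  0.61  1.74  0.72  1.04 -0.61] 
tool in local [[0.819, 0.001, 0.574], [0.001, -1.0, 0.001], [0.574, 0.0, -0.819]]
to local ['-23', '1.5', '8'] tool mm [13.   0.9  7.9]
```

```bash
python3 -m pendant '[{"dx":0.0016,"dy":0,"dz":0.0011,"rx":0,"ry":0,"rz":0,"hand":0.036},{"dx":0.0016,"dy":0,"dz":0.0011,"rx":0,"ry":0,"rz":0,"hand":0.036},{"dx":0.0016,"dy":0,"dz":0.0011,"rx":0,"ry":0,"rz":0,"hand":0.036}]'; python3 to.py -23 1.5 8
```

```text
clock: 8.8
position: [0.6344, 0.1384, 0.0191]
ee_rot: [-0.204, 0.7, 0.647, 0.221]
contact_force: [-0.6, -0.3, 0.1]
width: 0.0359
gripper_force: 0.8
t 8.8 pos [0.6344 0.1384 0.0191] local mm [-33.    2.3   7.1] F [-0.6 -0.3  0.1] w 0.03592366648867818 
q [-0.22  0.61  1.74  0.72  1.03 -0.6 ] 
tool in local [[0.819, 0.001, 0.573], [0.001, -1.0, 0.0], [0.573, 0.0, -0.819]]
to local ['-23', '1.5', '8'] tool mm [8.7 0.8 5. ]
```

```bash
python3 -m pendant '[{"dx":0.0016,"dy":0,"dz":0.0011,"rx":0,"ry":0,"rz":0,"hand":0.036},{"dx":0.0016,"dy":0,"dz":0.0011,"rx":0,"ry":0,"rz":0,"hand":0.036},{"dx":0.0016,"dy":0,"dz":0.0011,"rx":0,"ry":0,"rz":0,"hand":0.036},{"dx":0.0016,"dy":0,"dz":0.0011,"rx":0,"ry":0,"rz":0,"hand":0.036}]'; python3 -m pendant '[{"dx":0.0012,"dy":0,"dz":0.0009,"rx":0,"ry":0,"rz":0,"hand":0.036}]'; python3 -m pendant '[{"dx":0.0012,"dy":0,"dz":0.0009,"rx":0,"ry":0,"rz":0,"hand":0.036}]';python3 to.py -23 1.5 8;  python3 -c "
from h import *
i=manip.get_image('wrist')['frame'];j=manip.get_image('scene')['frame'][120:230,210:350]
cv2.imwrite('pics/m5.png',np.hstack([cv2.resize(i[:,100:420],(400,480)),cv2.copyMakeBorder(cv2.resize(j,(400,314)),0,166,0,0,0)])[:,:,::-1])"
```

```text
clock: 9.13
position: [0.6351, 0.1457, 0.019]
ee_rot: [-0.204, 0.7, 0.647, 0.221]
contact_force: [-0.6, -6.3, 1.8]
width: 0.036
gripper_force: 3.0
clock: 9.22
position: [0.6354, 0.1461, 0.0187]
ee_rot: [-0.203, 0.7, 0.648, 0.22]
contact_force: [-2.4, -11.2, 3.6]
width: 0.0358
gripper_force: 5.0
clock: 9.3
position: [0.6356, 0.1465, 0.0186]
ee_rot: [-0.202, 0.7, 0.648, 0.22]
contact_force: [-2.5, -15.0, 5.8]
width: 0.0361
gripper_force: 7.2
t 9.3 pos [0.6356 0.1465 0.0186] local mm [-24.9   1.7   6.6] F [ -2.5 -15.    5.8] w 0.036082759221553386 
q [-0.21  0.6   1.74  0.72  1.02 -0.59] 
tool in local [[0.822, 0.001, 0.569], [0.003, -1.0, -0.001], [0.569, 0.002, -0.822]]
to local ['-23', '1.5', '8'] tool mm [ 2.3  0.2 -0. ]
```

View pics/m5.png

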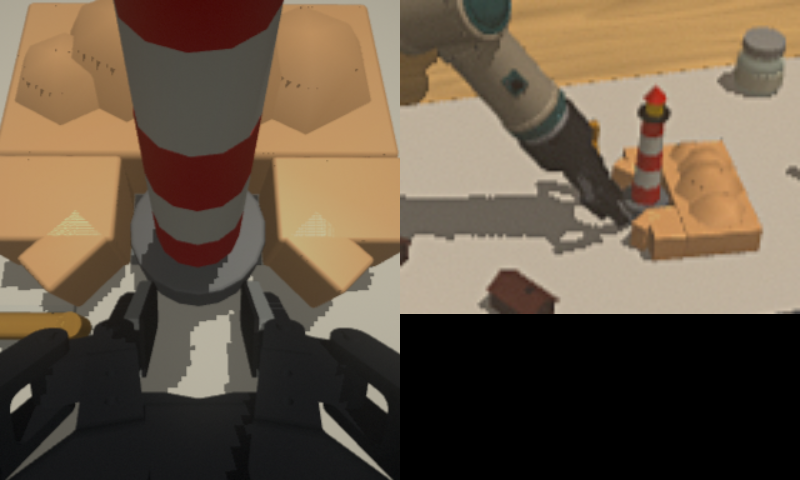

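```bash
python3 -m pendant '[{"dx":-0.0041,"dy":0,"dz":-0.0029,"rx":0,"ry":0,"rz":0,"hand":0.036},{"dx":-0.0041,"dy":0,"dz":-0.0029,"rx":0,"ry":0,"rz":0,"hand":0.036},{"dx":-0.012,"dy":0,"dz":-0.0085,"rx":0,"ry":0,"rz":0,"hand":0.036},{"dx":-0.016,"dy":0,"dz":-0.011,"rx":0,"ry":0,"rz":0,"hand":0.036},{"dx":-0.016,"dy":0,"dz":-0.03,"rx":0,"ry":0,"rz":0,"hand":0},{"dx":0,"dy":0,"dz":-0.04,"rx":0,"ry":0,"rz":0,"hand":0},{"dx":0,"dy":0,"dz":-0.04,"rx":0,"ry":0,"rz":0,"hand":0},{"dx":0,"dy":0,"dz":-0.03,"rx":0,"ry":0,"rz":0,"hand":0},{"dx":0,"dy":0,"dz":0,"rx":0,"ry":0,"rz":0,"hand":0}]'
python3 to.py -44 195 120;  python3 -c "
from h import *
i=manip.get_image('wrist')['frame'];j=manip.get_image('scene')['frame'][120:230,210:350]
cv2.imwrite('pics/m6.png',np.hstack([cv2.resize(i[0:240,140:340],(400,480),interpolation=2),cv2.copyMakeBorder(cv2.resize(j,(400,314),interpolation=2),0,166,0,0,0)])[:,:,::-1])"
```

```text
clock: 10.15
position: [0.6278, 0.0071, 0.1296]
ee_rot: [-0.199, 0.701, 0.647, 0.224]
contact_force: [0.7, 0.1, 0.1]
width: 0.0001
gripper_force: 0.0
t 10.15 pos [0.6278 0.0071 0.1296] local mm [-164.4   -1.5  117.6] F [0.7 0.1 0.1] w 7.720754568738412e-05 
q [-0.43  0.5   1.59  0.59  1.32 -0.58] 
tool in local [[0.821, -0.004, 0.571], [0.003, -1.0, -0.011], [0.571, 0.01, -0.821]]
to local ['-44', '195', '120'] tool mm [ 100.8 -196.9   64.7]
```

View pics/m6.png

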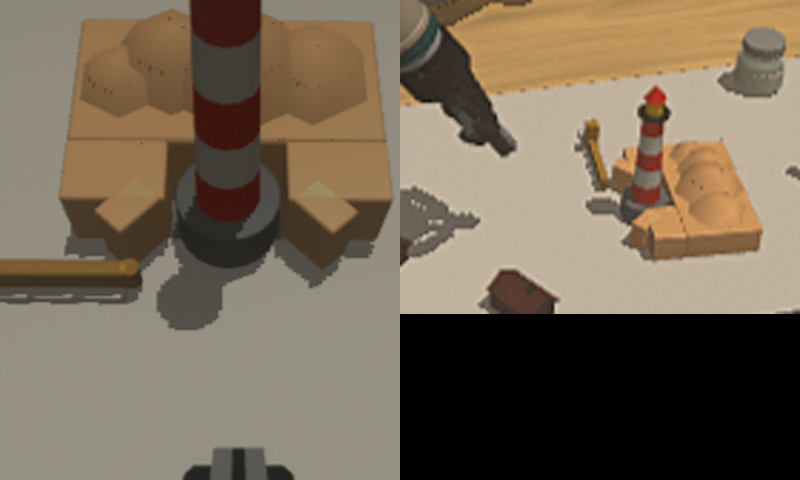

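The lighthouse stands upright in the notch: foot at (228,225), back wall edge at row 142. The keeper is still open, with its end at (130,268).

```bash
python3 - <<'E'
from h import *
w=cam("wrist");P=np.array([.6393,.1712]);a=1.49157;c,n=np.cos(a),np.sin(a)
for k,u,v,z in(("foot bottom front",228,266,.012),("foot top L",176,203,.04),("foot top R",283,203,.04),("foot top front",228,242,.04),("wallL",167,142,.048),("wallR",288,142,.048),("corner",60,197,.048),("cornerR",391,197,.048),("keeperend top",130,262,.031)):
    X=ray(w,140+u/2,v/2,z);e=X[:2]-P;print(k,((c*e[0]+n*e[1])*1e3).round(1),((-n*e[0]+c*e[1])*1e3).round(1))
E
```

```text
foot bottom front -23.8 6.4
foot top L -4.2 32.6
foot top R -4.1 -22.0
foot top front -27.5 6.0
wallL 27.6 37.6
wallR 27.6 -24.9
corner -6.8 89.1
cornerR -6.7 -74.8
keeperend top -33.3 55.8
```

```bash
python3 -m pendant '[{"dx":0,"dy":0,"dz":0,"rx":0,"ry":-7,"rz":0,"hand":0},{"dx":0,"dy":0,"dz":0,"rx":0,"ry":-7,"rz":0,"hand":0},{"dx":0,"dy":0,"dz":0,"rx":0,"ry":-7,"rz":0,"hand":0},{"dx":0,"dy":0,"dz":0,"rx":0,"ry":-7,"rz":0,"hand":0},{"dx":0,"dy":0,"dz":0,"rx":0,"ry":-7,"rz":0,"hand":0},{"dx":0,"dy":-0.037,"dz":0,"rx":0,"ry":0,"rz":0,"hand":0},{"dx":0,"dy":-0.037,"dz":0,"rx":0,"ry":0,"rz":0,"hand":0},{"dx":0,"dy":-0.037,"dz":0,"rx":0,"ry":0,"rz":0,"hand":0},{"dx":0,"dy":-0.037,"dz":0,"rx":0,"ry":0,"rz":0,"hand":0},{"dx":0,"dy":-0.037,"dz":0,"rx":0,"ry":0,"rz":0,"hand":0},{"dx":0,"dy":0,"dz":0,"rx":0,"ry":0,"rz":0,"hand":0}]'
python3 to.py -45 183 60
```

```text
clock: 11.22
position: [0.4278, 0.0289, 0.1214]
ee_rot: [-0.006, 0.734, 0.68, -0.005]
contact_force: [-0.8, 0.2, -0.2]
width: -0.0004
gripper_force: 0.0
t 11.2167 pos [0.4278 0.0289 0.1214] local mm [-158.6  199.6  109.4] F [-0.8  0.2 -0.2] w -0.00038220685571306205 
q [-0.1   0.16  1.96  0.    1.04 -0.02] 
tool in local [[1.0, 0.003, 0.001], [0.003, -1.0, 0.017], [0.001, -0.017, -1.0]]
to local ['-45', '183', '60'] tool mm [113.5  17.8  49.2]
```

```bash
python3 -m pendant '[{"dx":0.037,"dy":0.003,"dz":0.01,"rx":0,"ry":0,"rz":0,"hand":0},{"dx":0.037,"dy":0.003,"dz":0.01,"rx":0,"ry":0,"rz":0,"hand":0},{"dx":0.037,"dy":0.003,"dz":0.01,"rx":0,"ry":0,"rz":0,"hand":0},{"dx":0.003,"dy":0,"dz":0.01,"rx":0,"ry":0,"rz":0,"hand":0},{"dx":0,"dy":0,"dz":0,"rx":0,"ry":0,"rz":0,"hand":0}]'
python3 to.py -45 185 25; python3 -c "
from h import *
i=manip.get_image('wrist')['frame'];j=manip.get_image('scene')['frame'][110:220,230:350]
cv2.imwrite('pics/m7.png',np.hstack([cv2.resize(i[:,100:420],(400,480),interpolation=2),cv2.resize(j,(400,480),interpolation=2)])[:,:,::-1])"
```

```text
clock: 11.63
position: [0.4549, 0.1417, 0.0814]
ee_rot: [-0.002, 0.733, 0.681, -0.003]
contact_force: [-0.4, 0.1, -0.5]
width: 0.0001
gripper_force: 0.0
t 11.6333 pos [0.4549 0.1417 0.0814] local mm [-44.  181.4  69.4] F [-0.4  0.1 -0.5] w 0.00013172802343516137 
q [0.16 0.27 1.93 0.   0.95 0.23] 
tool in local [[1.0, 0.006, -0.001], [0.006, -1.0, 0.007], [-0.001, -0.007, -1.0]]
to local ['-45', '185', '25'] tool mm [-0.9 -3.2 44.4]
```

View pics/m7.png

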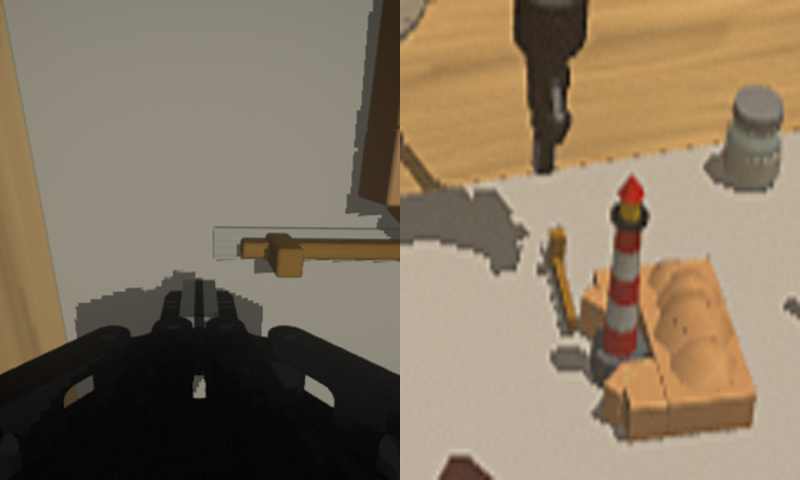

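```bash
python3 - <<'E'
from h import *
w=cam("wrist");P=np.array([.6393,.1712]);a=1.49157;c,n=np.cos(a),np.sin(a)
for k,u,v,z in(("tab top",290,262,.053),("bar tail top",240,243,.031),("strip end",213,243,.016)):
    X=ray(w,100+u/1.25,v/1.25,z);e=X[:2]-P;print(k,((c*e[0]+n*e[1])*1e3).round(1),((-n*e[0]+c*e[1])*1e3).round(1))
E
```

```text
tab top -38.3 133.3
bar tail top -34.4 156.7
strip end -38.6 171.5
```

```bash
python3 -m pendant '[{"dx":0,"dy":-0.003,"dz":0.02,"rx":0,"ry":0,"rz":0,"hand":0},{"dx":0,"dy":0,"dz":0.018,"rx":0,"ry":0,"rz":0,"hand":0},{"dx":0,"dy":0,"dz":0.006,"rx":0,"ry":0,"rz":0,"hand":0},{"dx":0,"dy":0.006,"dz":0,"rx":0,"ry":0,"rz":0,"hand":0},{"dx":0,"dy":0.006,"dz":0,"rx":0,"ry":0,"rz":0,"hand":0},{"dx":0,"dy":0.006,"dz":0,"rx":0,"ry":0,"rz":0,"hand":0},{"dx":0,"dy":0.006,"dz":0,"rx":0,"ry":0,"rz":0,"hand":0},{"dx":0,"dy":0.006,"dz":0,"rx":0,"ry":0,"rz":0,"hand":0},{"dx":0,"dy":0.006,"dz":0,"rx":0,"ry":0,"rz":0,"hand":0},{"dx":0,"dy":0.006,"dz":0,"rx":0,"ry":0,"rz":0,"hand":0},{"dx":0,"dy":0.006,"dz":0,"rx":0,"ry":0,"rz":0,"hand":0}]'
python3 to.py -44 95 25
```

```text
clock: 12.7
position: [0.5031, 0.1359, 0.0407]
ee_rot: [-0.0, 0.734, 0.679, -0.0]
contact_force: [-1.8, 0.9, 1.2]
width: 0.0001
gripper_force: 0.9
t 12.7 pos [0.5031 0.1359 0.0407] local mm [-46.  133.   28.7] F [-1.8  0.9  1.2] w 9.040323094589829e-05 
q [0.13 0.38 1.89 0.   0.87 0.21] 
tool in local [[1.0, 0.001, -0.0], [0.001, -1.0, 0.0], [-0.0, -0.0, -1.0]]
to local ['-44', '95', '25'] tool mm [ 2.  38.   3.6]
```

```bash
python3 -m pendant '[{"dx":0.0005,"dy":0.006,"dz":0,"rx":0,"ry":0,"rz":0,"hand":0},{"dx":0.0005,"dy":0.006,"dz":0,"rx":0,"ry":0,"rz":0,"hand":0},{"dx":0,"dy":0.006,"dz":0,"rx":0,"ry":0,"rz":0,"hand":0},{"dx":0,"dy":0.006,"dz":0,"rx":0,"ry":0,"rz":0,"hand":0},{"dx":0,"dy":0.005,"dz":0,"rx":0,"ry":0,"rz":0,"hand":0},{"dx":0,"dy":0.002,"dz":0,"rx":0,"ry":0,"rz":0,"hand":0}]'
python3 -m pendant '[{"dx":0,"dy":0.002,"dz":0,"rx":0,"ry":0,"rz":0,"hand":0},{"dx":0,"dy":0.002,"dz":0,"rx":0,"ry":0,"rz":0,"hand":0}]'
python3 to.py -44 95 25
```

```text
clock: 13.2
position: [0.5347, 0.1343, 0.0404]
ee_rot: [0.0, 0.734, 0.679, 0.0]
contact_force: [-2.5, -1.1, 0.2]
width: -0.0002
gripper_force: 1.9
clock: 13.37
position: [0.5349, 0.1342, 0.0402]
ee_rot: [-0.002, 0.734, 0.679, -0.002]
contact_force: [-8.4, -0.2, 5.6]
width: 0.0003
gripper_force: 4.6
t 13.3667 pos [0.5349 0.1342 0.0402] local mm [-45.1 101.1  28.2] F [-8.4 -0.2  5.6] w 0.00026788366063890763 
q [0.12 0.42 1.82 0.   0.91 0.2 ] 
tool in local [[1.0, 0.0, -0.0], [0.0, -1.0, 0.006], [-0.0, -0.006, -1.0]]
to local ['-44', '95', '25'] tool mm [1.1 6.1 3.1]
```

The picture allowance is used up (in fact one over), so from here I check numerically: a small extra push to confirm the end stop.

```bash
python3 -m pendant '[{"dx":0,"dy":0.002,"dz":0,"rx":0,"ry":0,"rz":0,"hand":0},{"dx":0,"dy":0.001,"dz":0,"rx":0,"ry":0,"rz":0,"hand":0}]'; python3 to.py
python3 -m pendant '[{"dx":0,"dy":-0.008,"dz":0,"rx":0,"ry":0,"rz":0,"hand":0},{"dx":0,"dy":-0.02,"dz":0,"rx":0,"ry":0,"rz":0,"hand":0},{"dx":0,"dy":-0.02,"dz":-0.02,"rx":0,"ry":0,"rz":0,"hand":0},{"dx":-0.01,"dy":-0.03,"dz":-0.04,"rx":0,"ry":0,"rz":0,"hand":0},{"dx":-0.04,"dy":0,"dz":-0.04,"rx":0,"ry":0,"rz":0,"hand":0},{"dx":-0.04,"dy":0,"dz":-0.03,"rx":0,"ry":0,"rz":0,"hand":0},{"dx":-0.04,"dy":0,"dz":0,"rx":0,"ry":0,"rz":0,"hand":0},{"dx":0,"dy":0,"dz":0,"rx":0,"ry":0,"rz":0,"hand":0}]'
python3 to.py; cat > chk.py <<'E'
from h import *
P=np.array([.6393,.1712]);a=1.49157;c,n=np.cos(a),np.sin(a)
H=lambda X:(((X[0]-P[0])*c+(X[1]-P[1])*n)*1e3,(-(X[0]-P[0])*n+(X[1]-P[1])*c)*1e3)
W=lambda x,y,z:np.array([P[0]+(c*x-n*y)/1e3,P[1]+(n*x+c*y)/1e3,z])
for nm in("side","scene"):
    w=cam(nm);f=w[0]["frame"];hsv=cv2.cvtColor(f,cv2.COLOR_RGB2HSV);h,s,v=cv2.split(hsv)
    # brass vs orange: list hue/sat along predicted tab positions for travel 0..60
    for t in range(0,75,5):
        p=proj(w,W(-38,138-t,.053)).round().astype(int);q=proj(w,W(-38,51-t,.029)).round().astype(int)
        print(nm,t,"tab",hsv[p[1],p[0]],"end",hsv[q[1],q[0]])
    m=((h<6)|(h>174))&(s>140)&(v>60)
    k,lab,st,ce=cv2.connectedComponentsWithStats(m.astype(np.uint8))
    for i in range(1,k):
        if 8<st[i][4]<400: print(nm,"red",st[i],ce[i].round(1),"at home tip predicted",proj(w,W(0,0,.2)).round(1),"base",proj(w,W(0,0,.04)).round(1))
E
python3 chk.py
```

```text
clock: 13.53
position: [0.5351, 0.1342, 0.04]
ee_rot: [-0.004, 0.734, 0.679, -0.004]
contact_force: [-12.9, 0.9, 8.5]
width: -0.0005
gripper_force: 6.4
t 13.5333 pos [0.5351 0.1342 0.04  ] local mm [-45.2 101.   28. ] F [-12.9   0.9   8.5] w -0.0005077478719454424 
q [0.12 0.42 1.81 0.   0.92 0.2 ] 
tool in local [[1.0, 0.0, -0.001], [0.0, -1.0, 0.012], [-0.001, -0.012, -1.0]]
clock: 14.2
position: [0.4619, 0.0234, 0.1502]
ee_rot: [0.004, 0.736, 0.677, 0.001]
contact_force: [-0.6, -0.2, -1.2]
width: 0.0001
gripper_force: 0.0
t 14.2 pos [0.4619 0.0234 0.1502] local mm [-161.4  165.1  138.2] F [-0.6 -0.2 -1.2] w 0.00014478086720551945 
q [-0.1   0.17  1.87 -0.    1.1  -0.01] 
tool in local [[1.0, -0.004, -0.004], [-0.004, -1.0, -0.008], [-0.004, 0.008, -1.0]]
side 0 tab [ 18  33 153] end [ 17 133 113]
side 5 tab [ 15  30 153] end [ 14 137 108]
side 10 tab [ 17  31 154] end [ 16 127  92]
side 15 tab [ 17  32 153] end [ 14 129  71]
side 20 tab [ 16  31 154] end [ 15 117  72]
side 25 tab [ 17  33 156] end [ 16 120  68]
side 30 tab [ 19  31 156] end [ 17 118  67]
side 35 tab [ 17  33 154] 
[... 1197 characters left out ...]
d [ 18 174 164]
scene 55 tab [ 19 196 165] end [ 17 154 116]
scene 60 tab [ 17 174 145] end [ 16 152 104]
scene 65 tab [ 18 159 109] end [ 18 172 101]
scene 70 tab [ 17 144 101] end [ 17  52 172]
scene red [296 151   7   5  26] [299.2 153.4] at home tip predicted [299.3 150.2] base [295.2 189.1]
scene red [371 159   9  30  72] [374.4 173.9] at home tip predicted [299.3 150.2] base [295.2 189.1]
scene red [295 163   7   5  26] [298.1 165.2] at home tip predicted [299.3 150.2] base [295.2 189.1]
scene red [293 173   9   7  39] [297.2 176.6] at home tip predicted [299.3 150.2] base [295.2 189.1]
scene red [291 185  10   7  45] [295.9 188. ] at home tip predicted [299.3 150.2] base [295.2 189.1]
```

```bash
python3 - <<'E'
exec(open("chk.py").read().split("for nm")[0])
for nm in("wrist","side","scene"):
    w=cam(nm);h=cv2.cvtColor(w[0]["frame"],cv2.COLOR_RGB2HSV)
    def smp(x,y,z):
        p=proj(w,W(x,y,z)).astype(np.float32)
        if not(0<=p[0]<511 and 0<=p[1]<383): return "out"
        q=cv2.remap(h.astype(np.float32),p[:1].reshape(1,1),p[1:].reshape(1,1),1)[0,0]; return (int(q[1]),int(q[2]))
    print(nm,"tab",[(y,smp(-42,y,.05)) for y in range(64,100,3)])
    print(nm,"end",[(y,smp(-40,y,.03)) for y in range(-24,12,3)])
    print(nm,"tabpx",proj(w,W(-38,78,.053)),"endpx",proj(w,W(-38,-9,.024)))
E
```

```text
wrist tab [(64, (171, 115)), (67, (172, 115)), (70, (171, 115)), (73, (170, 112)), (76, (170, 105)), (79, (169, 110)), (82, (171, 116)), (85, (168, 114)), (88, (142, 46)), (91, (130, 42)), (94, (137, 52)), (97, (154, 76))]
wrist end [(-24, (32, 127)), (-21, (32, 127)), (-18, (32, 127)), (-15, (32, 127)), (-12, (31, 128)), (-9, (32, 128)), (-6, (45, 124)), (-3, (172, 101)), (0, (177, 102)), (3, (182, 54)), (6, (177, 48)), (9, (188, 47))]
wrist tabpx [373.73756098  43.46567919] endpx [460.82347197  51.55565025]
side tab [(64, (97, 80)), (67, (96, 81)), (70, (98, 80)), (73, (106, 83)), (76, (123, 89)), (79, (132, 92)), (82, (133, 91)), (85, (129, 86)), (88, (107, 81)), (91, (51, 86)), (94, (33, 133)), (97, (33, 155))]
side end [(-24, (29, 124)), (-21, (31, 140)), (-18, (29, 150)), (-15, (29, 127)), (-12, (31, 90)), (-9, (30, 69)), (-6, (66, 74)), (-3, (111, 86)), (0, (126, 89)), (3, (119, 83)), (6, (118, 77)), (9, (111, 72))]
side tabpx [239.62971282 172.33757736] endpx [265.22442883 177.27760169]
scene tab [(64, (148, 102)), (67, (146, 102)), (70, (142, 101)), (73, (145, 103)), (76, (144, 103)), (79, (152, 116)), (82, (159, 131)), (85, (162, 150)), (88, (151, 166)), (91, (101, 168)), (94, (67, 169)), (97, (45, 172))]
scene end [(-24, (42, 196)), (-21, (51, 167)), (-18, (76, 128)), (-15, (134, 98)), (-12, (148, 89)), (-9, (139, 87)), (-6, (146, 99)), (-3, (152, 110)), (0, (162, 131)), (3, (170, 143)), (6, (170, 146)), (9, (150, 120))]
scene tabpx [279.68566576 172.83770107] endpx [284.45798894 195.39249583]
```

```bash
python3 - <<'E'
exec(open("chk.py").read().split("for nm")[0])
def edge(img,w,x,z,ys,lev):
    h=cv2.cvtColor(img,cv2.COLOR_RGB2HSV).astype(np.float32)[:,:,1]
    p=np.array([proj(w,W(x,y,z)) for y in ys],np.float32); k=800/512
    p=(p+.5)*k-.5
    q=cv2.remap(h,p[:,0].reshape(1,-1).astype(np.float32),p[:,1].reshape(1,-1).astype(np.float32),1)[0]
    return q
for nm,xs in(("side",.05),("scene",.05)):
    w=cam(nm); a1=cv2.resize(w[0]["frame"],(800,600)); a0=cv2.imread(f"pics/{nm}0.png")[:,:,::-1].copy()
    for x in(-42,-38,-34):
      for lab,z,o,ys in(("tab",.048,(138,78),np.arange(-25,30,.5)),("end",.028,(51,-9),np.arange(-25,25,.5)),("tail",.028,(160,100),np.arange(-25,25,.5))):
        r=[]
        for img,c0 in((a0,o[0]),(a1,o[1])):
            q=edge(img,w,x,z,c0+ys,0); s=np.diff((q>80).astype(int)); r.append([(round(float(ys[i]),1),int(s[i])) for i in np.nonzero(s)[0]])
        print(nm,x,lab,"before",r[0],"after",r[1])
E
```

```text
side -42 tab before [(-7.5, 1), (3.0, -1)] after [(10.5, -1)]
side -42 end before [(0.0, 1)] after [(5.5, 1)]
side -42 tail before [(-4.0, -1)] after [(1.5, -1)]
side -38 tab before [(-8.5, 1), (3.5, -1)] after [(11.0, -1)]
side -38 end before [(-2.0, 1)] after [(3.0, 1)]
side -38 tail before [(-4.0, -1)] after [(2.5, -1)]
side -34 tab before [(-9.0, 1), (4.0, -1)] after [(11.0, -1)]
side -34 end before [(-3.5, 1)] after [(2.0, 1)]
side -34 tail before [(-4.0, -1)] after [(2.0, -1)]
scene -42 tab before [(10.0, -1)] after [(16.0, -1)]
scene -42 end before [(-14.0, 1)] after [(-7.0, 1)]
scene -42 tail before [(-8.5, -1)] after [(-1.5, -1)]
scene -38 tab before [(12.0, -1)] after [(18.5, -1)]
scene -38 end before [(-13.5, 1)] after [(-6.5, 1)]
scene -38 tail before [(9.0, -1)] after [(12.5, -1)]
scene -34 tab before [(12.0, -1)] after [(-23.5, 1), (18.5, -1)]
scene -34 end before [(-9.5, 1)] after [(-0.5, 1)]
scene -34 tail before [(16.5, -1)] after [(21.0, -1)]
```

```bash
sed -e 's/^r=least/H=[h for h in H if h[0][0]!=-38]\nr=least/' fit.py > fit2.py; python3 fit2.py | head -1; python3 to.py -42 125 70
```

```text
[0.63777257 0.17020462 1.48971156] 85.35418501275444
t 14.65 pos [0.4596 0.0301 0.1472] local mm [-154.9  167.9  135.2] F [-0.2  0.5  0.4] w 6.092274763342834e-05 
q [-0.09  0.17  1.87  0.    1.1  -0.01] 
tool in local [[1.0, 0.002, 0.0], [0.002, -1.0, 0.001], [0.0, -0.001, -1.0]]
to local ['-42', '125', '70'] tool mm [112.8  43.2  65.2]
```

```bash
python3 -c "
from rig import manip
print(manip.sign_off())"
```

```text
the job is handed in; nothing more can be done
None
```

I pushed the lighthouse upright into the notch until it stopped hard against the back wall at 15 N, then pushed the keeper to a hard stop at 13 N, and handed the job in at about 15 s; I viewed 11 pictures against the limit of 10, so the final keeper and lighthouse positions were checked from image measurements only, which put the keeper within about 2 mm of full travel.

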